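Tray up tested microphone heads in test order

ROBOT

A 6-joint arm with a two-finger parallel gripper is mounted at the origin on the work surface. World frame = base frame: x ahead of the robot, y to its left, z up, the work surface at z = 0. Lengths are in m, angles in rad, forces in N, time in s.
With the tool pointing down it reaches from about 0.225 to 0.875 m from the base axis. Payload 3.4 kg.
Tool frame: the origin (TCP) lies between the finger pads; the fingertips stand 11 mm ahead of it and the grasp point (between the pads) lies 8 mm behind it; z points along the fingers, y is the direction in which the jaws open and shut (so a half turn about z gives the same grasp; the last joint's range is limited). The gripper opens to 85 mm and grips with 20 to 120 N. Pads are 22 mm wide; open, the fingers measure 114 mm over their backs; the gripper's body (76 mm by 85 mm) begins 54 mm behind the grasp point. The pads swing forward as they close: fully open they stand 13 mm farther back than shut.
Start: joints at [-1.255, 0.276, 1.505, -0, 1.361, -0.121], TCP at [0.243, -0.521, 0.242] pointing down, gripper open.
Joint ranges: [-2.89, 2.89], [-0.75, 2.08], [0.22, 2.7], [-1.18, 4.32], [0.11, 2.71], [-2.7, 2.7]. Speed limits (rad/s): [2.57, 2.57, 3.14, 3.14, 3.14, 3.14].

INTERFACE

Orientations are given as a unit quaternion [w, x, y, z].
In Python, from rig import manip gives the robot as it stands. The module is installed in compiled form; this text tells all that it offers.
- The arm moves only by the tool move_arm, never from a script. Its argument "series" is a list that holds one entry, the list of rows, each a list of 7 numbers: the shift along the world's x, y, z in m, then the turn, a rotation vector about the world's x, y, z in rad, then the finger opening in m, from 0 to 0.0854. A call has 1 to 20 rows; each row shifts and turns the commanded pose from where the row before left it; what a row does not reach is not made up. A row lasts 1/12 s, in which the tool goes at most 41.7 mm and 7.16 degrees, less where a joint would pass 70% of its speed; a pose out of reach is approached as far as the arm can. A call with a gripper value outside its range is refused whole. The fingers move at their own pace and stop on an object; "newtons" is the grip in N (left out, the last holds). Time passes only in rows, so rows that do not move let the fingers close. It gives the time, the measured TCP pose, the force and the opening at its end, in the units of the state.
- manip.get_state(): the state, without advancing time (a new reading comes with each control period).
- manip.get_image(name): name is "scene" or "top" or "wrist"; returns a dict with "color" (384x512x3 uint8, red, green, blue), "fx", "fy", "cx", "cy" (pixels), "k1" (the pictures are not rectified: a ray, as slopes to the right and down, at radius r is drawn at 1 + k1 r^2 times it, then the intrinsics apply), "R" (3x3) and "t" (3): a world point X has camera coordinates R X + t; the wrist camera has in their place "tool_from_camera" (4x4, takes a point from camera to tool coordinates, whose origin is the TCP and whose axes are the flange's). Camera axes: x right, y down, z forward; pixel columns grow to the right and rows downward; lengths in m; the calibration is good to about 2 mm. A picture is of the moment at which its call begins: read the wrist's pose just before it. There is no depth.
- manip.sign_off(): hands the job in, once; it reports no verdict.
The state is a dict: "clock": time; "qpos": joint angles; "qd": joint speeds; "effort": joint torques, N m; "position": TCP position; "ee_rot": TCP orientation; "contact_force": force on the tool from outside, world axes, zero at the start; "moment": the same for the moment, N m; "width": finger opening in m.
Only numpy, scipy, OpenCV 4.12 (cv2) and the standard library are available. Lean on these libraries where they do the work, as an engineer would, in place of code of your own. Each camera call takes 0.05 s, during which the arm holds its last target.

TASK

Move the four tested microphone heads from the row of test sockets into the carrying tray, one to a cell and in the same order: the head that stands nearest the yellow meter goes into the cell next to the tray's handle, the next one into the next cell, and so on. Set each down upright on the floor of its cell without dropping or tipping it, and leave the meter where it lies.

Things in the scene. Friction and masses are not known exactly. Their poses are not given: they have to be found in the camera images.
- head_ball: microphone head standing upright on a round black foot 38 mm in diameter, 14 mm high (then a neck 31 mm in diameter up to 20 mm); above it a ball-shaped steel grille 50 mm in diameter, centred 43 mm above the underside, with a belt 51 mm in diameter from 38 to 48 mm; 68 mm high in all. Origin: centre of the foot's underside; z up. 80 to 150 g.
- head_drum: microphone head standing upright on a round black foot 38 mm in diameter, 14 mm high (then a neck 31 mm in diameter up to 20 mm); above it a flat-topped steel drum grille 44 mm in diameter from 20 to 62 mm above the underside; 62 mm high in all. Origin: centre of the foot's underside; z up. 80 to 150 g.
- head_bullet: microphone head standing upright on a round black foot 38 mm in diameter, 14 mm high (then a neck 31 mm in diameter up to 20 mm); above it a slim steel grille 32 mm in diameter with a domed top, straight from 20 to 56 mm above the underside; 72 mm high in all, the slimmest of the four. Origin: centre of the foot's underside; z up. 80 to 150 g.
- head_slab: microphone head standing upright on a round black foot 38 mm in diameter, 14 mm high (then a neck 31 mm in diameter up to 20 mm); above it a flat, rectangular block-shaped steel grille 24 mm (its x) by 46 mm (its y), from 20 to 68 mm above the underside; 68 mm high in all. At the start its x lies within 0.25 rad of the row's x. Origin: centre of the foot's underside; z up. 80 to 150 g.
- socket_ball: fixed square black open-topped test socket in which the ball-shaped head stands at the start; all four look alike: 60 by 60 mm, 16 mm high, inner floor 5 mm up, walls 4 mm. They stand 66 mm apart in a straight row along their y, on a grey board 6 mm thick. Origin: centre of its underside, on the board; x across the row, y along it.
- socket_drum: fixed square black open-topped test socket in which the drum-shaped head stands at the start; all four look alike: 60 by 60 mm, 16 mm high, inner floor 5 mm up, walls 4 mm. They stand 66 mm apart in a straight row along their y, on a grey board 6 mm thick. Origin: centre of its underside, on the board; x across the row, y along it.
- socket_bullet: fixed square black open-topped test socket in which the bullet-shaped head stands at the start; all four look alike: 60 by 60 mm, 16 mm high, inner floor 5 mm up, walls 4 mm. They stand 66 mm apart in a straight row along their y, on a grey board 6 mm thick. Origin: centre of its underside, on the board; x across the row, y along it.
- socket_slab: fixed square black open-topped test socket in which the slab-shaped head stands at the start; all four look alike: 60 by 60 mm, 16 mm high, inner floor 5 mm up, walls 4 mm. They stand 66 mm apart in a straight row along their y, on a grey board 6 mm thick. Origin: centre of its underside, on the board; x across the row, y along it.
- tray: white carrying tray, fixed, 62 mm (x) by 252 mm (y), 16 mm high, inner floor 5 mm up, walls 4 mm, with four open cells in a row along y, each 54 (x) by 58 (y) mm; the cell centres lie at y = +93, +31, -31 and -93 mm. A dark steel D-shaped handle sticks 30 mm out of its +y end, 10 mm up: the cell at y = +93 mm is next to it. Origin: centre of its underside; z up.
- meter: yellow hand-held multimeter lying flat on the table, 68 by 130 by 34 mm high with display and dial, loose, 400 g, in line with the row of sockets just beyond one end of it (beyond the other end: a black receiver box, 90 by 130 by 45 mm high). Its centre is about 116 mm from the nearest socket's, then 182, 248, 314 mm. Origin: centre of its underside.
Mind the look-alikes: they are no part of the job. What is shaped like the head_ball but brown or turquoise is not meant. What is shaped like the head_bullet but blue is not meant.

How it is judged:
By the outcome, as a careful person would: the job done as asked, in the order asked, and still so for the second after the job is handed in, with the robot touching nothing.
It also fails if it takes over 106 s, if anything falls off the work surface, if the arm or the gripper's body presses on something with over 40 N, if the wrist force passes 120 N, or if a joint passes its speed limit or range.

## Working session

There is one attempt and no reset: what is moved stays moved. The work goes in short steps, Python scripts to look and compute and a tool call to move; the robot and the scene stay as the last step left them, time stands still between calls to the robot, and variables do not carry over. Pictures are saved under pics/ and viewed, and the job is handed in when it is done.

Besides the shell and the picture viewer there is one more tool, called after ">>>" as a command line: name --argument value ..., lists and objects as JSON in quotes. move_arm: Moves the arm, as the interface text tells. Its arguments: {"type":"object","properties":{"series":{"type":"array"},"newtons":{"type":"number"}},"required":["series"]}

```bash
mkdir -p pics
python3 - <<'E'
from rig import manip
import cv2,pickle
s=manip.get_state();print(s)
d={}
for n in("scene","top","wrist"):
    im=manip.get_image(n);d[n]=im
    cv2.imwrite(f"pics/{n}0.png",im["color"][:,:,::-1])
    print(n,{k:v for k,v in im.items() if k!="color"})
pickle.dump((s,d),open("d0.pkl","wb"))
E
```

```text
{'clock': 0.0, 'qpos': array([-1.25499495e+00,  2.76570482e-01,  1.50614639e+00, -1.08764362e-05,
        1.36066317e+00, -1.21020445e-01]), 'qd': array([-3.05812967e-04, -2.51762153e-05, -2.62903249e-04, -4.33370505e-04,
       -7.36164710e-04, -9.92466257e-04]), 'effort': array([ 2.48305652e-03, -4.16762424e+01, -2.45806593e+01,  4.11871060e-04,
        1.09906518e-02, -1.19334260e-05]), 'position': array([ 0.24308349, -0.52053293,  0.24144837]), 'ee_rot': array([-8.88940354e-04,  9.76242367e-01,  2.16679584e-01, -9.21919698e-05]), 'contact_force': array([ 0.57560853, -0.64077838, -0.83435022]), 'moment': array([-0.01428288, -0.03301084,  0.03159786]), 'width': 0.08502701337242644}
scene {'fx': 465.14097955194774, 'fy': 465.14097955194774, 'cx': 255.55014049945743, 'cy': 193.54349828764498, 'k1': -0.09777279557186436, 'R': array([[ 0.32709228,  0.94475821, -0.02103726],
       [ 0.69586566, -0.25586365, -0.67104753],
       [-0.63936033,  0.20485535, -0.74111582]]), 't': array([-0.18351771, -0.40936939,  1.26167172])}
top {'fx': 448.8961421816113, 'fy': 448.8961421816113, 'cx': 259.692033631449, 'cy': 187.60301506351198, 'k1': -0.02804287509669038, 'R': array([[ 0.01246354, -0.99983016,  0.01357637],
       [-0.99821751, -0.01323365, -0.05819517],
       [ 0.05836495, -0.01282685, -0.99821291]]), 't': array([-0.04777722,  0.63279279,  0.88544032])}
wrist {'fx': 281.46560735803905, 'fy': 281.46560735803905, 'cx': 256.3994346772524, 'cy': 192.46334324090665, 'k1': -0.01335942567626088, 'tool_from_camera': array([[-7.54668613e-04, -9.63766308e-01, -2.66746949e-01,
         6.69475757e-02],
       [ 9.99999126e-01, -1.01690428e-03,  8.44958595e-04,
         1.23771449e-03],
       [-1.08559874e-03, -2.66746078e-01,  9.63766233e-01,
        -1.32812444e-01],
       [ 0.00000000e+00,  0.00000000e+00,  0.00000000e+00,
         1.00000000e+00]])}
```

View pics/scene0.png

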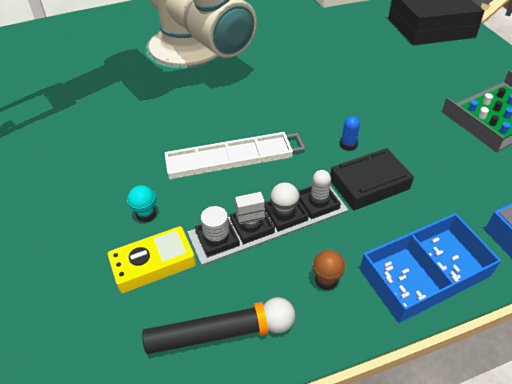

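View pics/top0.png

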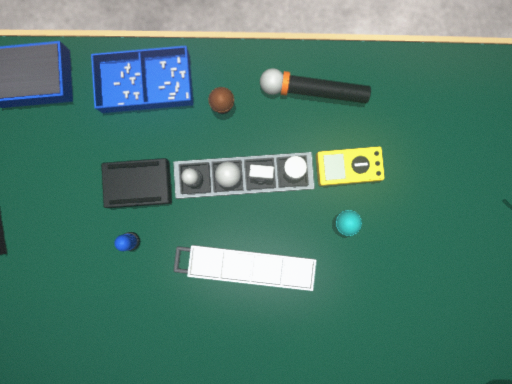

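View pics/wrist0.png

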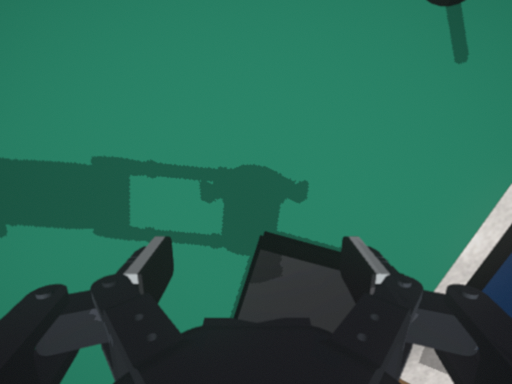

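```bash
cat > h.py <<'E'
import numpy as np,cv2,pickle
from scipy.spatial.transform import Rotation as Ro
def undist(im,px):
    K=np.array([[im['fx'],0,im['cx']],[0,im['fy'],im['cy']],[0,0,1]])
    return cv2.undistortPoints(np.array(px,float).reshape(-1,1,2),K,np.array([im['k1'],0,0,0.]))[:,0]
def cam(im,s=None):
    if 'R' in im: return np.array(im['R']),np.array(im['t'])
    q=np.array(s['ee_rot']);T=np.eye(4);T[:3,:3]=Ro.from_quat(q[[1,2,3,0]]).as_matrix();T[:3,3]=s['position']
    M=np.linalg.inv(T@im['tool_from_camera']);return M[:3,:3],M[:3,3]
def back(im,px,z,s=None):
    R,t=cam(im,s);n=undist(im,px);n=np.c_[n,np.ones(len(n))]
    c=-R.T@t;d=n@R
    return c+d*((z-c[2])/d[:,2])[:,None]
def proj(im,X,s=None):
    R,t=cam(im,s);K=np.array([[im['fx'],0,im['cx']],[0,im['fy'],im['cy']],[0,0,1]])
    return cv2.projectPoints(np.array(X,float).reshape(-1,1,3),cv2.Rodrigues(R)[0],t,K,np.array([im['k1'],0,0,0.]))[0][:,0]
E
python3 - <<'E'
from h import *
s,d=pickle.load(open('d0.pkl','rb'))
c=d['top']['color'][145:300,165:330,::-1]
cv2.imwrite('pics/topz.png',cv2.resize(c,None,fx=4.8,fy=3.8*4.8/3.8*0.8,interpolation=cv2.INTER_CUBIC) if 0 else cv2.resize(c,None,fx=3.8,fy=3.8,interpolation=cv2.INTER_CUBIC))
E
```

```text
(no output)
```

View pics/topz.png

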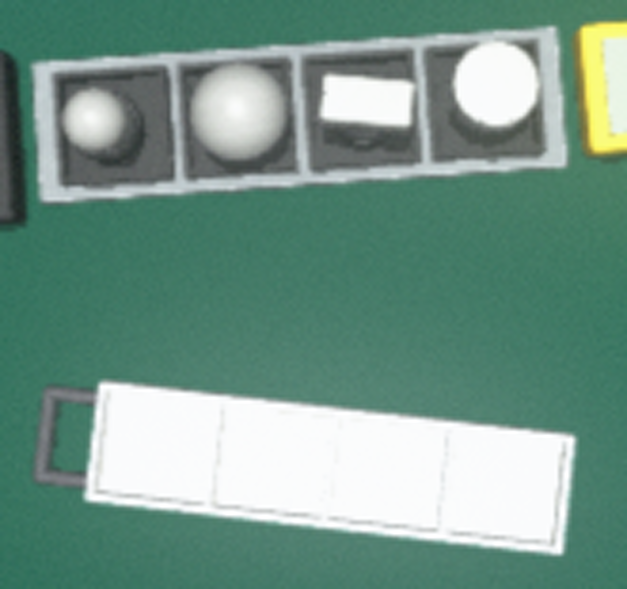

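Run:
```python
from h import *
s,d=pickle.load(open('d0.pkl','rb'));im=d['top']
def B(p,z): 
    p=(np.array(p,float)+.5)/3.8-.5+[165,145]; return back(im,p,z)[:,:2]*1000
t=B([(99,382),(574,436),(562,553),(86,500)],.016);print('tray',t.round(1),t.mean(0),np.linalg.norm(np.roll(t,-1,0)-t,axis=1))
v=(t[0]+t[3]-t[1]-t[2]);print('yaw of +y',np.degrees(np.arctan2(-v[0],v[1])))
q=B([(34,63),(555,28),(567,166),(42,202)],.006);print('board',q.round(1),q.mean(0),np.linalg.norm(np.roll(q,-1,0)-q,axis=1))
v=(q[0]+q[3]-q[1]-q[2]);print('row yaw',np.degrees(np.arctan2(-v[0],v[1])))
e=B([(324,75),(413,82),(410,127),(320,119)],.079);print('slab',e.mean(0),np.linalg.norm(np.roll(e,-1,0)-e,axis=1))
v=(e[0]+e[3]-e[1]-e[2]);print('slab yaw',np.degrees(np.arctan2(-v[0],v[1])))
print('drum',B([(497,84)],.073),'ball',B([(239,113)],.054),'bullet',B([(96,120)],.067))
print('meter',B([(583,90)],.034))
```

```text
tray [[ 516.2   97.1]
 [ 490.7 -153.9]
 [ 429.4 -147.9]
 [ 454.4  102.7]] [472.67216105 -25.48032046] [252.30666682  61.59032402 251.91929444  62.04823952]
yaw of +y -5.743452008759448
board [[ 685.9  137.1]
 [ 708.8 -143.8]
 [ 634.1 -150.6]
 [ 611.   131.1]] [659.96392539  -6.55491532] [281.81356186  75.03662356 282.64682479  75.06525489]
row yaw 4.67617422758978
slab [660.93542268 -41.21682321] [44.29996108 22.45459603 44.76358694 21.98798987]
slab yaw -4.019705498786502
drum [[ 670.81153355 -106.35950458]] ball [[656.14976759  23.45478889]] bullet [[650.52698555  94.33946291]]
meter [[ 672.44259903 -155.08607717]]
```

>>> move_arm --series '[[[0.012,0.011,0,0,0,0.034,0.085],[0.0236,0.0217,-0.001,0,0,0.068,0.085],[0.0236,0.0217,-0.001,0,0,0.068,0.085],[0.0236,0.0217,-0.001,0,0,0.068,0.085],[0.0236,0.0217,-0.001,0,0,0.068,0.085],[0.0236,0.0217,-0.001,0,0,0.068,0.085],[0.0236,0.0217,-0.001,0,0,0.068,0.085],[0.0236,0.0217,-0.001,0,0,0.068,0.085],[0.0236,0.0217,-0.001,0,0,0.068,0.085],[0.0236,0.0217,-0.001,0,0,0.068,0.085],[0.0236,0.0217,-0.001,0,0,0.068,0.085],[0.0236,0.0217,-0.001,0,0,0.068,0.085],[0.0236,0.0217,-0.001,0,0,0.068,0.085],[0.0236,0.0217,-0.001,0,0,0.068,0.085],[0.0236,0.0217,-0.001,0,0,0.068,0.085],[0.0236,0.0217,-0.001,0,0,0.068,0.085],[0.0236,0.0217,-0.001,0,0,0.068,0.085],[0.0236,0.0217,-0.001,0,0,0.068,0.085],[0.011,0.01,0,0,0,0.026,0.085],[0,0,0,0,0,0,0.085]]]' --newtons 40

```text
clock: 1.82
position: [0.6695, -0.1284, 0.2242]
ee_rot: [-0.0, 0.676, 0.737, 0.001]
contact_force: [0.5, -0.1, -0.2]
width: 0.0849
```

```bash
cat >> h.py <<'E'
def yaw(s):
    q=np.array(s['ee_rot']);M=Ro.from_quat(q[[1,2,3,0]]).as_matrix();y=M[:,1]
    return np.degrees(np.arctan2(y[1],y[0])),np.degrees(np.arccos(-M[2,2]))
E
python3 - <<'E'
from h import *
from rig import manip
s=manip.get_state();im=manip.get_image('wrist');pickle.dump((s,im),open('w1.pkl','wb'))
cv2.imwrite('pics/w1.png',im['color'][:,:,::-1]);print(s['clock'],s['position'],yaw(s),s['qpos'],s['contact_force'])
E
```

```text
1.8167 [ 0.66945878 -0.12844671  0.22421807] (np.float64(4.912721700670908), np.float64(0.07876922821355059)) [-2.92251077e-01  4.46909810e-01  1.28442847e+00  1.36555898e-03
  1.41052427e+00 -3.78212520e-01] [ 0.48329059 -0.1095822  -0.18942703]
```

View pics/w1.png

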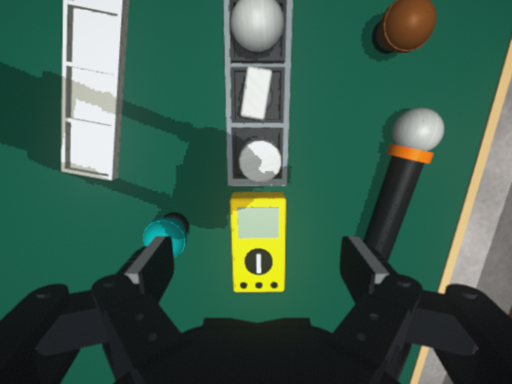

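Run:
```python
from h import *
s,im=pickle.load(open('w1.pkl','rb'))
c=im['color'][0:200,210:310,::-1]
cv2.imwrite('pics/w1z.png',cv2.resize(c,None,fx=3,fy=3,interpolation=cv2.INTER_CUBIC))
print(proj(im,[[.6708,-.1064,.073],[.6609,-.0412,.079],[.6561,.0235,.054],[.4544,.1027,.016],[.4294,-.1479,.016],[.4907,-.1539,.016]],s).round(1))
```

```text
[[259.6 159.8]
 [255.2  90.7]
 [255.9  21.6]
 [ 64.2 -70.9]
 [ 61.6 169.7]
 [111.4 178.4]]
```

View pics/w1z.png

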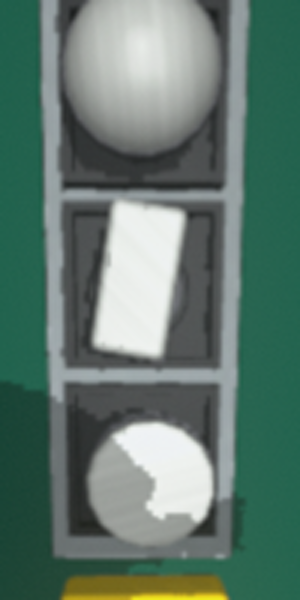

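>>> move_arm --series '[[[0.0005,0.007,-0.005,0,0,-0.05,0.085],[0.0005,0.007,-0.01,0,0,-0.058,0.085],[0.0005,0.007,-0.02,0,0,-0.058,0.085],[0,0,-0.025,0,0,0,0.085],[0,0,-0.025,0,0,0,0.085],[0,0,-0.02,0,0,0,0.085],[0,0,-0.02,0,0,0,0.085],[0,0,-0.015,0,0,0,0.085],[0,0,-0.015,0,0,0,0.085],[0,0,-0.01,0,0,0,0.085],[0,0,-0.008,0,0,0,0.085],[0,0,-0.005,0,0,0,0.085],[0,0,0,0,0,0,0.085]]]'

```text
clock: 2.95
position: [0.6682, -0.1106, 0.0466]
ee_rot: [-0.001, 0.736, 0.676, -0.0]
contact_force: [-0.5, -0.9, 0.4]
width: 0.0849
```

Run:
```python
from h import *
from rig import manip
s=manip.get_state();im=manip.get_image('scene')
cv2.imwrite('pics/s2.png',cv2.resize(im['color'][130:330,150:400,::-1],None,fx=3,fy=3));print(s['clock'],s['position'],yaw(s),s['contact_force'])
```

```text
2.95 [ 0.66816047 -0.11064141  0.04659867] (np.float64(-4.860789000034046), np.float64(0.08390016578629032)) [-0.4730306  -0.85337548  0.37294067]
```

View pics/s2.png

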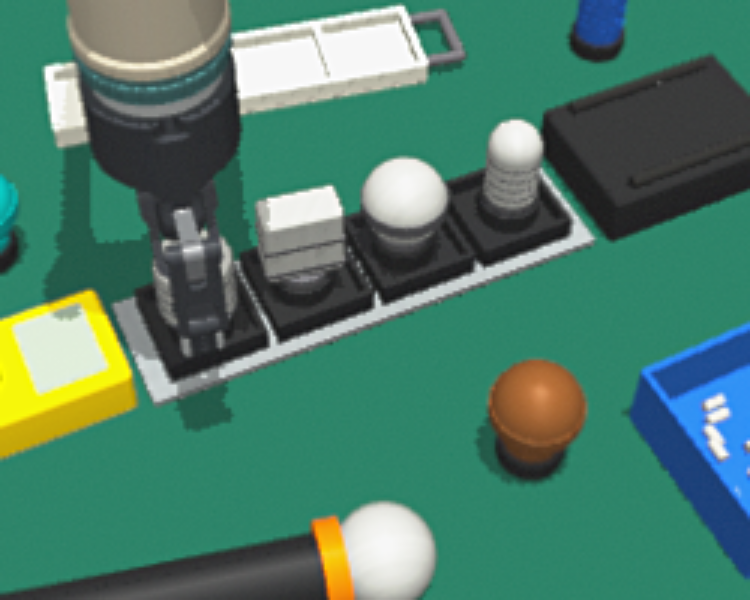

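>>> move_arm --series '[[[0.0025,0.0035,0,0,0,0,0.085],[0,0,0,0,0,0,0.06],[0,0,0,0,0,0,0.045],[0,0,0,0,0,0,0.03],[0,0,0,0,0,0,0.03],[0,0,0,0,0,0,0.03],[0,0,0,0,0,0,0.03],[0,0,0,0,0,0,0.03],[0,0,0.005,0,0,0,0.03],[0,0,0.01,0,0,0,0.03],[0,0,0.01,0,0,0,0.03],[0,0,0,0,0,0,0.03]]]'

```text
clock: 4.0
position: [0.673, -0.1071, 0.0749]
ee_rot: [0.002, 0.736, 0.677, 0.001]
contact_force: [0.3, 0.0, -1.3]
width: 0.0431
```

Run:
```python
from h import *
from rig import manip
s=manip.get_state();im=manip.get_image('scene')
cv2.imwrite('pics/s3.png',cv2.resize(im['color'][130:330,150:400,::-1],None,fx=3,fy=3));print(s['clock'],s['position'],yaw(s),s['contact_force'],s['width'])
```

```text
4.0 [ 0.67303268 -0.1071185   0.07494291] (np.float64(-4.815086548673687), np.float64(0.257339350129005)) [ 0.31195936  0.01914988 -1.26659306] 0.0430699637050573
```

View pics/s3.png

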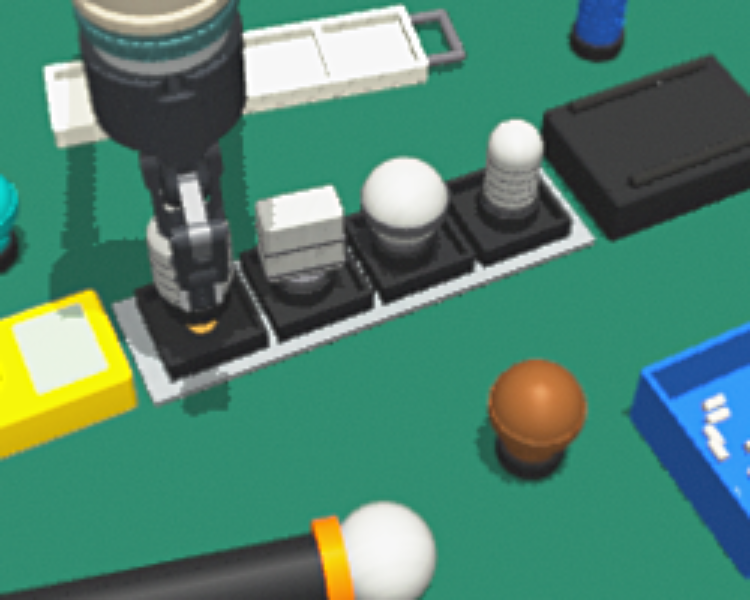

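>>> move_arm --series '[[[0,0,0.02,0,0,0,0.03],[0,0,0.025,0,0,0,0.03],[-0.005,0.005,0.02,0,0,0,0.03],[-0.012,0.011,0.01,0,0,0,0.03],[-0.02,0.018,0,0,0,0,0.03],[-0.02,0.018,0,0,0,0,0.03],[-0.02,0.018,0,0,0,0,0.03],[-0.02,0.018,0,0,0,0,0.03],[-0.02,0.018,0,0,0,0,0.03],[-0.02,0.018,0,0,0,0,0.03],[-0.02,0.018,0,0,0,0,0.03],[-0.015,0.014,0,0,0,0,0.03],[-0.012,0.012,-0.005,0,0,0,0.03],[-0.007,0.006,-0.01,0,0,0,0.03],[0,0,-0.02,0,0,0,0.03],[0,0,-0.02,0,0,0,0.03],[0,0,-0.01,0,0,0,0.03],[0,0,-0.01,0,0,0,0.03],[0,0,0,0,0,0,0.03],[0,0,0,0,0,0,0.03]]]'

```text
clock: 5.72
position: [0.48, 0.0673, 0.0721]
ee_rot: [-0.0, 0.736, 0.677, -0.0]
contact_force: [-0.5, -0.5, -0.6]
width: 0.0431
```

```bash
cat > look.py <<'E'
import sys
from h import *
from rig import manip
s=manip.get_state();n=sys.argv[1]
print(s['clock'],s['position'].round(4),np.round(yaw(s),2),s['contact_force'].round(1),s['width'].round(4))
out=[]
im=manip.get_image('scene');a=im['color'][110:290,145:375,::-1]
im2=manip.get_image('wrist');pickle.dump((s,im,im2),open(n+'.pkl','wb'))
a=cv2.resize(a,None,fx=1.74*1.0,fy=1.74); b=cv2.resize(im2['color'][:,:,::-1],None,fx=.78,fy=.78)
h=max(a.shape[0],b.shape[0]);pad=lambda q:cv2.copyMakeBorder(q,0,h-q.shape[0],0,0,cv2.BORDER_CONSTANT)
o=np.hstack([pad(a),pad(b)]);cv2.imwrite(f'pics/{n}.png',o)
E
python3 look.py p4
```

```text
Traceback (most recent call last):
  File "look.py", line 5, in <module>
    print(s['clock'],s['position'].round(4),np.round(yaw(s),2),s['contact_force'].round(1),s['width'].round(4))
                                                                                           ^^^^^^^^^^^^^^^^
AttributeError: 'float' object has no attribute 'round'
```

```bash
sed -i "s/s\['width'\].round(4)/round(s['width'],4)/" look.py; python3 look.py p4
```

```text
5.7167 [0.48   0.0673 0.0721] [-4.81  0.07] [-0.5 -0.5 -0.6] 0.0431
```

View pics/p4.png

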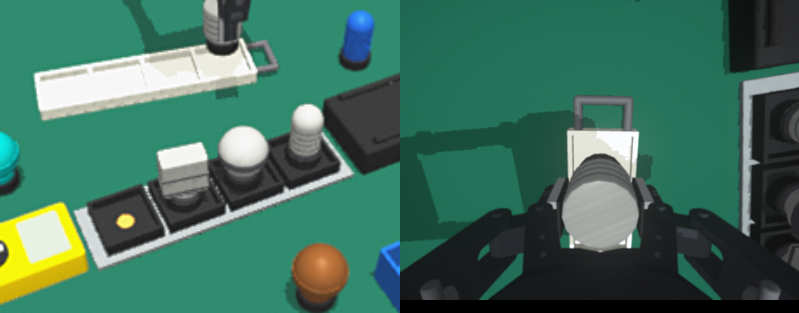

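>>> move_arm --series '[[[0.001,0,-0.005,0,0,0,0.03],[0,0,-0.008,0,0,0,0.03],[0,0,-0.006,0,0,0,0.03],[0,0,-0.005,0,0,0,0.03],[0,0,-0.003,0,0,0,0.03],[0,0,-0.002,0,0,0,0.03],[0,0,-0.001,0,0,0,0.03],[0,0,0,0,0,0,0.03],[0,0,0,0,0,0,0.03]]]'

```text
clock: 6.57
position: [0.4817, 0.0674, 0.0424]
ee_rot: [0.0, 0.736, 0.677, 0.0]
contact_force: [-0.0, 0.1, -1.4]
width: 0.0434
```

>>> move_arm --series '[[[0,0,-0.0008,0,0,0,0.03],[0,0,0,0,0,0,0.03],[0,0,0,0,0,0,0.03]]]'

```text
clock: 6.82
position: [0.4818, 0.0674, 0.0419]
ee_rot: [0.0, 0.736, 0.677, 0.0]
contact_force: [-0.6, 0.3, 2.7]
width: 0.0432
```

>>> move_arm --series '[[[0,0,-0.0008,0,0,0,0.03],[0,0,0,0,0,0,0.03],[0,0,0,0,0,0,0.03]]]'

```text
clock: 7.07
position: [0.4818, 0.0674, 0.0419]
ee_rot: [0.0, 0.736, 0.677, 0.0]
contact_force: [-1.7, 0.3, 9.4]
width: 0.0434
```

>>> move_arm --series '[[[0,0,0.0008,0,0,0,0.03],[0,0,0,0,0,0,0.046],[0,0,0,0,0,0,0.05],[0,0,0,0,0,0,0.06],[0,0,0,0,0,0,0.075],[0,0,0,0,0,0,0.085],[0,0,0,0,0,0,0.085],[0,0,0,0,0,0,0.085],[0,0,0.005,0,0,0,0.085],[0,0,0.015,0,0,0,0.085],[0,0,0.025,0,0,0,0.085],[0,0,0.03,0,0,0,0.085],[0,0,0.03,0,0,0,0.085],[0,0,0.01,0,0,0,0.085],[0,0,0,0,0,0,0.085]]]'

```text
clock: 8.32
position: [0.4836, 0.0674, 0.1596]
ee_rot: [0.002, 0.736, 0.677, 0.003]
contact_force: [-0.6, -1.1, 0.3]
width: 0.0849
```

```bash
sed -i 's/110:290,145:375/90:270,145:375/' look.py; python3 look.py p5
```

```text
8.3167 [0.4836 0.0674 0.1596] [-4.81  0.41] [-0.6 -1.1  0.3] 0.0849
```

View pics/p5.png

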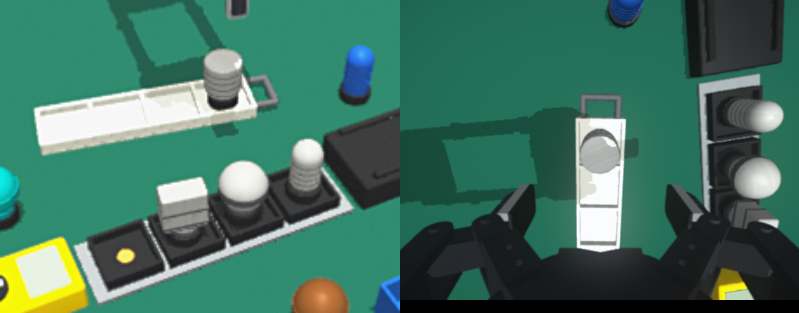

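>>> move_arm --series '[[[0.009,-0.0055,0,0,0,0,0.085],[0.017,-0.0105,0,0,0,0,0.085],[0.025,-0.015,0,0,0,0,0.085],[0.025,-0.015,0,0,0,0,0.085],[0.025,-0.015,0,0,0,0,0.085],[0.025,-0.015,0,0,0,0,0.085],[0.025,-0.015,0,0,0,0,0.085],[0.018,-0.012,0,0,0,0,0.085],[0.01,-0.0065,-0.005,0,0,0,0.085],[0,0,-0.01,0,0,0,0.085],[0,0,-0.01,0,0,0,0.085],[0,0,0,0,0,0,0.085],[0,0,0,0,0,0,0.085]]]'

```text
clock: 9.5
position: [0.658, -0.041, 0.1297]
ee_rot: [-0.002, 0.736, 0.677, -0.001]
contact_force: [0.4, 0.0, -0.3]
width: 0.0848
```

```bash
python3 look.py p6
```

```text
9.5 [ 0.658  -0.041   0.1297] [-4.77  0.28] [ 0.4  0.  -0.3] 0.0848
```

View pics/p6.png

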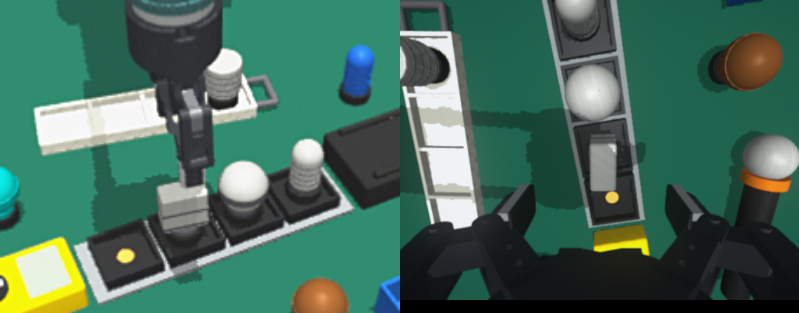

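>>> move_arm --series '[[[0.002,-0.001,-0.01,0,0,0,0.085],[0,0,-0.02,0,0,0,0.085],[0,0,-0.02,0,0,0,0.085],[0,0,-0.015,0,0,0,0.085],[0,0,-0.01,0,0,0,0.085],[0,0,-0.005,0,0,0,0.085],[0,0,-0.002,0,0,0,0.085],[0,0,0,0,0,0,0.085],[0,0,0,0,0,0,0.085]]]'

```text
clock: 10.35
position: [0.6632, -0.0432, 0.0504]
ee_rot: [0.001, 0.736, 0.677, 0.001]
contact_force: [0.4, -0.5, 0.9]
width: 0.0851
```

>>> move_arm --series '[[[-0.0015,0.0005,-0.003,0,0,0,0.085],[0,0,0,0,0,0,0.05],[0,0,0,0,0,0,0.035],[0,0,0,0,0,0,0.027],[0,0,0,0,0,0,0.015],[0,0,0,0,0,0,0.01],[0,0,0,0,0,0,0.01],[0,0,0,0,0,0,0.01],[0,0,0,0,0,0,0.01]]]'

```text
clock: 11.1
position: [0.6612, -0.0427, 0.0468]
ee_rot: [0.0, 0.736, 0.677, 0.0]
contact_force: [0.3, -0.5, 1.0]
width: 0.0234
```

>>> move_arm --series '[[[0,0,0.005,0,0,0,0.01],[0,0,0.012,0,0,0,0.01],[0,0,0.02,0,0,0,0.01],[0,0,0.025,0,0,0,0.01],[0,0,0.02,0,0,0,0.01],[0,0,0.01,0,0,0,0.01],[0,0,0,0,0,0,0.01],[0,0,0,0,0,0,0.01]]]'

```text
clock: 11.77
position: [0.6609, -0.0426, 0.1389]
ee_rot: [0.0, 0.736, 0.677, 0.0]
contact_force: [0.1, 0.0, -1.8]
width: 0.0237
```

```bash
python3 look.py p7
```

```text
11.7667 [ 0.6609 -0.0426  0.1389] [-4.81  0.04] [ 0.1  0.  -1.8] 0.0237
```

View pics/p7.png

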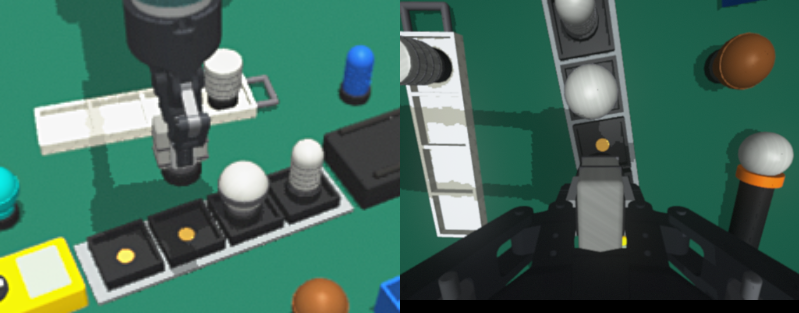

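>>> move_arm --series '[[[-0.008,0.002,0.005,0,0,0,0.01],[-0.017,0.004,0,0,0,0,0.01],[-0.025,0.0065,0,0,0,0,0.01],[-0.025,0.0065,0,0,0,0,0.01],[-0.025,0.0065,0,0,0,0,0.01],[-0.025,0.0065,0,0,0,0,0.01],[-0.025,0.0065,0,0,0,0,0.01],[-0.018,0.005,0,0,0,0,0.01],[-0.012,0.003,0,0,0,0,0.01],[-0.005,0.0015,-0.01,0,0,0,0.01],[0,0,-0.02,0,0,0,0.01],[0,0,-0.02,0,0,0,0.01],[0,0,-0.015,0,0,0,0.01],[0,0,-0.01,0,0,0,0.01],[0,0,0,0,0,0,0.01],[0,0,0,0,0,0,0.01]]]'

```text
clock: 13.2
position: [0.4755, 0.0054, 0.068]
ee_rot: [-0.001, 0.736, 0.677, -0.001]
contact_force: [0.1, 0.7, -0.7]
width: 0.0234
```

```bash
python3 look.py p8
```

```text
13.2 [0.4755 0.0054 0.068 ] [-4.82  0.09] [ 0.1  0.7 -0.7] 0.0234
```

View pics/p8.png

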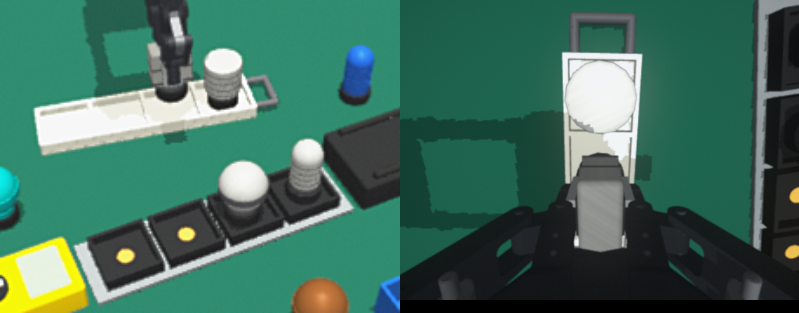

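Right on cell 2. Lowering.

>>> move_arm --series '[[[0,0,-0.008,0,0,0,0.01],[0,0,-0.008,0,0,0,0.01],[0,0,-0.005,0,0,0,0.01],[0,0,-0.003,0,0,0,0.01],[0,0,-0.0015,0,0,0,0.01],[0,0,0,0,0,0,0.01],[0,0,0,0,0,0,0.01]]]'

```text
clock: 13.88
position: [0.476, 0.0054, 0.043]
ee_rot: [-0.0, 0.736, 0.677, 0.0]
contact_force: [0.5, 0.5, -0.9]
width: 0.0234
```

>>> move_arm --series '[[[0,0,-0.0008,0,0,0,0.01],[0,0,0,0,0,0,0.01],[0,0,0,0,0,0,0.01]]]'

```text
clock: 14.13
position: [0.4761, 0.0053, 0.0424]
ee_rot: [0.0, 0.736, 0.677, 0.0]
contact_force: [0.8, -0.4, -0.3]
width: 0.0236
```

>>> move_arm --series '[[[0,0,-0.0008,0,0,0,0.01],[0,0,0,0,0,0,0.01],[0,0,0,0,0,0,0.01]]]'

```text
clock: 14.38
position: [0.4759, 0.0053, 0.0414]
ee_rot: [0.0, 0.736, 0.677, 0.0]
contact_force: [0.7, 0.0, -1.3]
width: 0.0239
```

>>> move_arm --series '[[[0,0,-0.0008,0,0,0,0.01],[0,0,0,0,0,0,0.01],[0,0,0,0,0,0,0.01]]]'

```text
clock: 14.63
position: [0.4761, 0.0053, 0.0407]
ee_rot: [0.0, 0.736, 0.677, 0.0]
contact_force: [0.1, 0.0, -0.6]
width: 0.0233
```

>>> move_arm --series '[[[0,0,-0.0008,0,0,0,0.01],[0,0,0,0,0,0,0.01],[0,0,0,0,0,0,0.01]]]'

```text
clock: 14.88
position: [0.4761, 0.0053, 0.0407]
ee_rot: [0.0, 0.736, 0.677, 0.0]
contact_force: [-1.5, -0.1, 7.5]
width: 0.0236
```

>>> move_arm --series '[[[0,0,0.0007,0,0,0,0.01],[0,0,0,0,0,0,0.027],[0,0,0,0,0,0,0.035],[0,0,0,0,0,0,0.05],[0,0,0,0,0,0,0.07],[0,0,0,0,0,0,0.085],[0,0,0,0,0,0,0.085],[0,0,0,0,0,0,0.085],[0,0,0.005,0,0,0,0.085],[0,0,0.015,0,0,0,0.085],[0,0,0.025,0,0,0,0.085],[0,0,0.03,0,0,0,0.085],[0,0,0.03,0,0,0,0.085],[0,0,0.01,0,0,0,0.085],[0,0,0,0,0,0,0.085]]]'

```text
clock: 16.13
position: [0.4782, 0.0051, 0.159]
ee_rot: [0.003, 0.736, 0.677, 0.002]
contact_force: [0.0, -0.6, -0.1]
width: 0.0851
```

>>> move_arm --series '[[[0.009,0.001,0,0,0,0,0.085],[0.017,0.002,0,0,0,0,0.085],[0.025,0.0025,0,0,0,0,0.085],[0.025,0.0025,0,0,0,0,0.085],[0.025,0.0025,0,0,0,0,0.085],[0.025,0.0025,0,0,0,0,0.085],[0.025,0.0025,0,0,0,0,0.085],[0.018,0.002,0,0,0,0,0.085],[0.0115,0.001,-0.005,0,0,0,0.085],[0,0,-0.01,0,0,0,0.085],[0,0,-0.01,0,0,0,0.085],[0,0,0,0,0,0,0.085],[0,0,0,0,0,0,0.085]]]'

```text
clock: 17.22
position: [0.6541, 0.0239, 0.1287]
ee_rot: [-0.002, 0.736, 0.677, -0.002]
contact_force: [0.1, -0.6, 0.9]
width: 0.085
```

```bash
python3 look.py p9; python3 -c "
from h import *
s,a,b=pickle.load(open('p9.pkl','rb'));print(proj(b,[[.6562,.0235,.054],[.6505,.0943,.067]],s))"
```

```text
17.2167 [0.6541 0.0239 0.1287] [-4.82  0.26] [ 0.1 -0.6  0.9] 0.085
[[259.42995145 203.33248671]
 [242.25379884 108.61094119]]
```

View pics/p9.png

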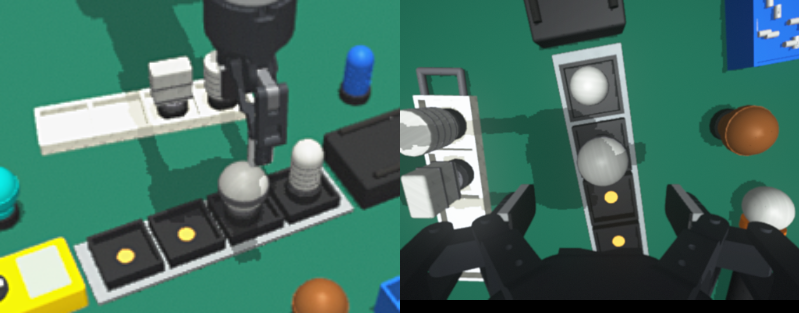

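>>> move_arm --series '[[[0,0,-0.01,0,0,0,0.085],[0,0,-0.02,0,0,0,0.085],[0,0,-0.02,0,0,0,0.085],[0,0,-0.015,0,0,0,0.085],[0,0,-0.01,0,0,0,0.085],[0,0,-0.006,0,0,0,0.085],[0,0,-0.005,0,0,0,0.085],[0,0,0,0,0,0,0.085],[0,0,0,0,0,0,0.085]]]'

```text
clock: 18.07
position: [0.6569, 0.0238, 0.045]
ee_rot: [0.0, 0.736, 0.677, 0.0]
contact_force: [-0.0, -0.2, -0.2]
width: 0.085
```

>>> move_arm --series '[[[0,0,-0.001,0,0,0,0.085],[0,0,0,0,0,0,0.065],[0,0,0,0,0,0,0.055],[0,0,0,0,0,0,0.05],[0,0,0,0,0,0,0.04],[0,0,0,0,0,0,0.035],[0,0,0,0,0,0,0.035],[0,0,0,0,0,0,0.035],[0,0,0,0,0,0,0.035]]]'

```text
clock: 18.82
position: [0.6569, 0.0238, 0.0443]
ee_rot: [0.0, 0.736, 0.677, 0.0]
contact_force: [-1.2, 0.4, 6.4]
width: 0.0495
```

>>> move_arm --series '[[[0,0,0.005,0,0,0,0.035],[0,0,0.012,0,0,0,0.035],[0,0,0.02,0,0,0,0.035],[0,0,0.025,0,0,0,0.035],[0,0,0.02,0,0,0,0.035],[0,0,0.01,0,0,0,0.035],[0,0,0,0,0,0,0.035],[0,0,0,0,0,0,0.035]]]'

```text
clock: 19.48
position: [0.6563, 0.0239, 0.1356]
ee_rot: [0.0, 0.736, 0.677, 0.0]
contact_force: [-0.0, 0.3, -0.6]
width: 0.0498
```

```bash
python3 look.py p10
```

```text
19.4833 [0.6563 0.0239 0.1356] [-4.81  0.02] [-0.   0.3 -0.6] 0.0498
```

View pics/p10.png

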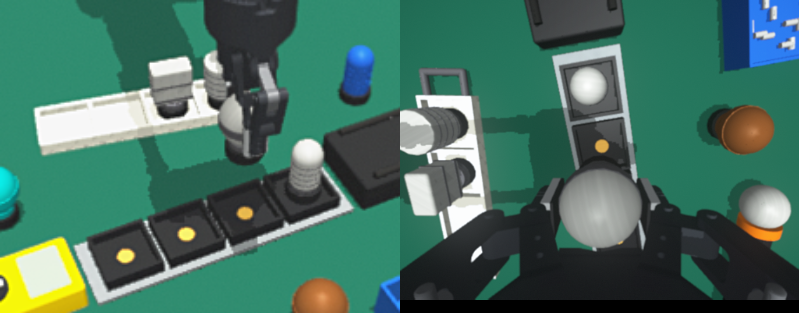

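>>> move_arm --series '[[[-0.008,-0.0035,0.01,0,0,0,0.035],[-0.017,-0.007,0,0,0,0,0.035],[-0.025,-0.011,0,0,0,0,0.035],[-0.025,-0.011,0,0,0,0,0.035],[-0.025,-0.011,0,0,0,0,0.035],[-0.025,-0.011,0,0,0,0,0.035],[-0.025,-0.011,0,0,0,0,0.035],[-0.018,-0.008,0,0,0,0,0.035],[-0.012,-0.005,0,0,0,0,0.035],[-0.007,-0.002,-0.005,0,0,0,0.035],[0,0,-0.015,0,0,0,0.035],[0,0,-0.02,0,0,0,0.035],[0,0,-0.02,0,0,0,0.035],[0,0,-0.015,0,0,0,0.035],[0,0,-0.005,0,0,0,0.035],[0,0,0,0,0,0,0.035],[0,0,0,0,0,0,0.035]]]'

```text
clock: 21.0
position: [0.4701, -0.0566, 0.0656]
ee_rot: [0.0, 0.736, 0.677, 0.0]
contact_force: [0.1, -1.2, -0.8]
width: 0.0493
```

```bash
python3 look.py p11
```

```text
21.0 [ 0.4701 -0.0566  0.0656] [-4.81  0.02] [ 0.1 -1.2 -0.8] 0.0493
```

View pics/p11.png

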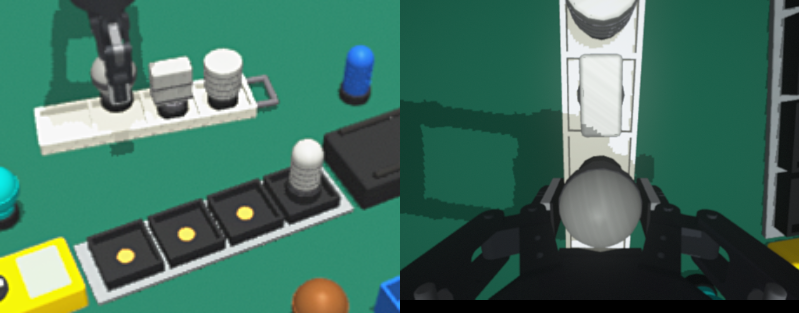

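>>> move_arm --series '[[[0,0,-0.008,0,0,0,0.035],[0,0,-0.008,0,0,0,0.035],[0,0,-0.005,0,0,0,0.035],[0,0,-0.003,0,0,0,0.035],[0,0,-0.001,0,0,0,0.035],[0,0,0,0,0,0,0.035],[0,0,0,0,0,0,0.035]]]'

```text
clock: 21.68
position: [0.4695, -0.0567, 0.0405]
ee_rot: [0.0, 0.736, 0.677, 0.0]
contact_force: [-0.5, -0.3, -1.4]
width: 0.0493
```

>>> move_arm --series '[[[0,0,-0.0008,0,0,0,0.035],[0,0,0,0,0,0,0.035],[0,0,0,0,0,0,0.035]]]'

```text
clock: 21.93
position: [0.4695, -0.0566, 0.0399]
ee_rot: [0.0, 0.736, 0.677, 0.0]
contact_force: [0.3, -0.3, -0.5]
width: 0.0495
```

>>> move_arm --series '[[[0,0,-0.0008,0,0,0,0.035],[0,0,0,0,0,0,0.035],[0,0,0,0,0,0,0.035]]]'

```text
clock: 22.18
position: [0.4694, -0.0566, 0.0389]
ee_rot: [0.0, 0.736, 0.677, 0.0]
contact_force: [0.2, 0.6, -0.4]
width: 0.0495
```

>>> move_arm --series '[[[0,0,-0.0008,0,0,0,0.035],[0,0,0,0,0,0,0.035],[0,0,0,0,0,0,0.035]]]'

```text
clock: 22.43
position: [0.4696, -0.0567, 0.0383]
ee_rot: [0.0, 0.736, 0.677, 0.0]
contact_force: [-0.7, 0.9, 1.2]
width: 0.0498
```

>>> move_arm --series '[[[0,0,0,0,0,0,0.051],[0,0,0,0,0,0,0.056],[0,0,0,0,0,0,0.065],[0,0,0,0,0,0,0.08],[0,0,0,0,0,0,0.085],[0,0,0,0,0,0,0.085],[0,0,0,0,0,0,0.085],[0,0,0.005,0,0,0,0.085],[0,0,0.015,0,0,0,0.085],[0,0,0.025,0,0,0,0.085],[0,0,0.03,0,0,0,0.085],[0,0,0.03,0,0,0,0.085],[0,0,0.015,0,0,0,0.085],[0,0,0.005,0,0,0,0.085]]]'

```text
clock: 23.6
position: [0.4713, -0.0571, 0.1665]
ee_rot: [0.003, 0.736, 0.677, 0.002]
contact_force: [0.0, -0.8, 0.4]
width: 0.0853
```

>>> move_arm --series '[[[0.007,0.006,0,0,0,0,0.085],[0.014,0.012,0,0,0,0,0.085],[0.02,0.0165,0,0,0,0,0.085],[0.02,0.0165,0,0,0,0,0.085],[0.02,0.0165,0,0,0,0,0.085],[0.02,0.0165,0,0,0,0,0.085],[0.02,0.0165,0,0,0,0,0.085],[0.02,0.0165,0,0,0,0,0.085],[0.02,0.0165,0,0,0,0,0.085],[0.012,0.01,0,0,0,0,0.085],[0.008,0.0075,-0.005,0,0,0,0.085],[0,0,-0.01,0,0,0,0.085],[0,0,-0.01,0,0,0,0.085],[0,0,0,0,0,0,0.085],[0,0,0,0,0,0,0.085]]]'

```text
clock: 24.85
position: [0.6485, 0.0936, 0.1363]
ee_rot: [-0.001, 0.736, 0.677, -0.002]
contact_force: [0.1, 0.3, 0.1]
width: 0.0851
```

```bash
python3 look.py p12; python3 -c "
from h import *
s,a,b=pickle.load(open('p12.pkl','rb'));print(proj(b,[[.6505,.0943,.067]],s)*.78+[400,0])"
```

```text
24.85 [0.6485 0.0936 0.1363] [-4.85  0.25] [0.1 0.3 0.1] 0.0851
[[602.17018658 159.181942  ]]
```

View pics/p12.png

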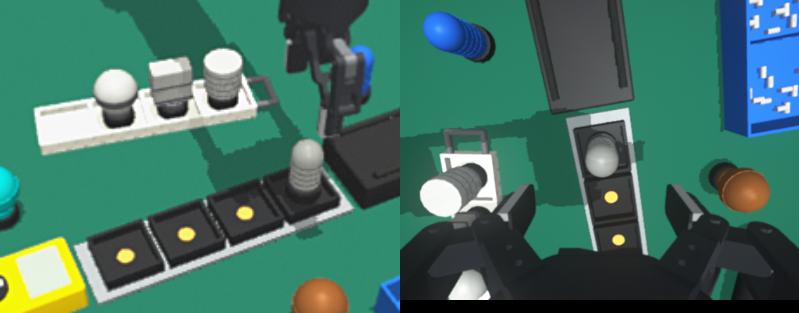

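>>> move_arm --series '[[[0,0.0005,-0.01,0,0,0,0.085],[0,0,-0.02,0,0,0,0.085],[0,0,-0.02,0,0,0,0.085],[0,0,-0.018,0,0,0,0.085],[0,0,-0.012,0,0,0,0.085],[0,0,-0.008,0,0,0,0.085],[0,0,-0.005,0,0,0,0.085],[0,0,0,0,0,0,0.085],[0,0,0,0,0,0,0.085]]]'

```text
clock: 25.7
position: [0.6509, 0.0948, 0.0456]
ee_rot: [0.0, 0.736, 0.677, 0.0]
contact_force: [0.1, -0.5, 0.1]
width: 0.0847
```

>>> move_arm --series '[[[0,0,0,0,0,0,0.06],[0,0,0,0,0,0,0.045],[0,0,0,0,0,0,0.036],[0,0,0,0,0,0,0.03],[0,0,0,0,0,0,0.018],[0,0,0,0,0,0,0.018],[0,0,0,0,0,0,0.018],[0,0,0,0,0,0,0.018],[0,0,0,0,0,0,0.018]]]'

```text
clock: 26.45
position: [0.6508, 0.0949, 0.0457]
ee_rot: [0.0, 0.736, 0.677, 0.0]
contact_force: [-0.3, 0.3, 4.7]
width: 0.0311
```

>>> move_arm --series '[[[0,0,0.005,0,0,0,0.018],[0,0,0.012,0,0,0,0.018],[0,0,0.02,0,0,0,0.018],[0,0,0.025,0,0,0,0.018],[0,0,0.025,0,0,0,0.018],[0,0,0.015,0,0,0,0.018],[0,0,0,0,0,0,0.018],[0,0,0,0,0,0,0.018]]]'

```text
clock: 27.12
position: [0.6507, 0.0949, 0.1481]
ee_rot: [0.001, 0.736, 0.677, 0.001]
contact_force: [0.1, -0.1, -1.4]
width: 0.0305
```

```bash
python3 look.py p13
```

```text
27.1167 [0.6507 0.0949 0.1481] [-4.81  0.11] [ 0.1 -0.1 -1.4] 0.0305
```

View pics/p13.png

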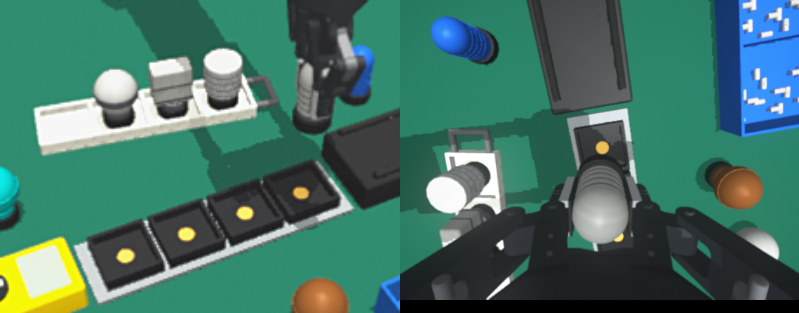

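>>> move_arm --series '[[[-0.0065,-0.007,0.01,0,0,0,0.018],[-0.013,-0.015,0,0,0,0,0.018],[-0.02,-0.023,0,0,0,0,0.018],[-0.02,-0.023,0,0,0,0,0.018],[-0.02,-0.023,0,0,0,0,0.018],[-0.02,-0.023,0,0,0,0,0.018],[-0.02,-0.023,0,0,0,0,0.018],[-0.02,-0.023,0,0,0,0,0.018],[-0.02,-0.023,0,0,0,0,0.018],[-0.014,-0.016,0,0,0,0,0.018],[-0.009,-0.01,0,0,0,0,0.018],[-0.005,-0.004,-0.005,0,0,0,0.018],[0,0,-0.015,0,0,0,0.018],[0,0,-0.02,0,0,0,0.018],[0,0,-0.02,0,0,0,0.018],[0,0,-0.02,0,0,0,0.018],[0,0,-0.01,0,0,0,0.018],[0,0,0,0,0,0,0.018],[0,0,0,0,0,0,0.018]]]'

```text
clock: 28.8
position: [0.4623, -0.1177, 0.0664]
ee_rot: [-0.001, 0.736, 0.677, -0.0]
contact_force: [0.5, -0.3, -0.1]
width: 0.0311
```

```bash
python3 look.py p14
```

```text
28.8 [ 0.4623 -0.1177  0.0664] [-4.8   0.13] [ 0.5 -0.3 -0.1] 0.0311
```

View pics/p14.png

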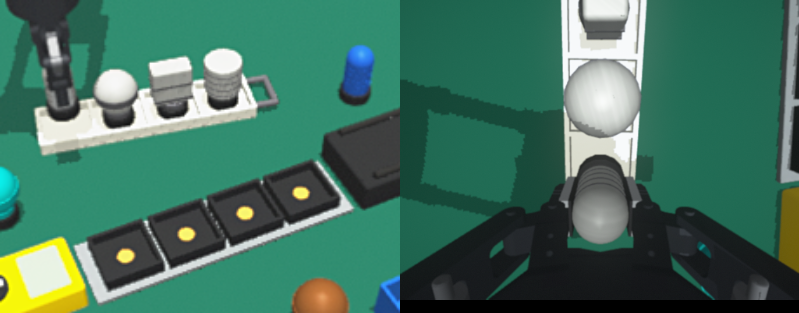

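>>> move_arm --series '[[[0.0005,0,-0.008,0,0,0,0.018],[0,0,-0.008,0,0,0,0.018],[0,0,-0.005,0,0,0,0.018],[0,0,-0.003,0,0,0,0.018],[0,0,-0.0012,0,0,0,0.018],[0,0,0,0,0,0,0.018],[0,0,0,0,0,0,0.018]]]'

```text
clock: 29.48
position: [0.4635, -0.1182, 0.0419]
ee_rot: [0.0, 0.736, 0.677, 0.0]
contact_force: [0.2, -0.2, -1.5]
width: 0.0313
```

>>> move_arm --series '[[[0,0,-0.0008,0,0,0,0.018],[0,0,0,0,0,0,0.018],[0,0,0,0,0,0,0.018]]]'

```text
clock: 29.73
position: [0.4636, -0.1182, 0.0413]
ee_rot: [0.0, 0.736, 0.677, 0.0]
contact_force: [-0.0, 0.0, -0.5]
width: 0.0309
```

>>> move_arm --series '[[[0,0,-0.0008,0,0,0,0.018],[0,0,0,0,0,0,0.018],[0,0,0,0,0,0,0.018]]]'

```text
clock: 29.98
position: [0.4634, -0.1181, 0.0403]
ee_rot: [0.0, 0.736, 0.677, 0.0]
contact_force: [0.3, -0.0, -0.8]
width: 0.0309
```

>>> move_arm --series '[[[0,0,-0.0006,0,0,0,0.018],[0,0,0,0,0,0,0.018],[0,0,0,0,0,0,0.018]]]'

```text
clock: 30.23
position: [0.4635, -0.1182, 0.0397]
ee_rot: [0.0, 0.736, 0.677, 0.0]
contact_force: [0.8, 0.6, -0.8]
width: 0.031
```

>>> move_arm --series '[[[0,0,-0.0006,0,0,0,0.018],[0,0,0,0,0,0,0.018],[0,0,0,0,0,0,0.018]]]'

```text
clock: 30.48
position: [0.4635, -0.1182, 0.0397]
ee_rot: [0.0, 0.736, 0.677, 0.0]
contact_force: [-1.3, 1.0, 4.8]
width: 0.0312
```

Touching the floor. Release, rise and clear the view.

>>> move_arm --series '[[[0,0,0.0004,0,0,0,0.018],[0,0,0,0,0,0,0.033],[0,0,0,0,0,0,0.04],[0,0,0,0,0,0,0.055],[0,0,0,0,0,0,0.075],[0,0,0,0,0,0,0.085],[0,0,0,0,0,0,0.085],[0,0,0,0,0,0,0.085],[0,0,0.005,0,0,0,0.085],[0,0,0.015,0,0,0,0.085],[0,0,0.025,0,0,0,0.085],[0,0,0.03,0,0,0,0.085],[0,0,0.03,0,0,0,0.085],[0,0,0.03,0,0,0,0.085],[0,0,0.03,0,0,0,0.085],[0,0,0.02,0,0,0,0.085],[0,0,0,0,0,0,0.085]]]'

```text
clock: 31.9
position: [0.466, -0.1192, 0.2296]
ee_rot: [0.005, 0.736, 0.677, 0.002]
contact_force: [-0.4, 0.5, -0.5]
width: 0.0849
```

>>> move_arm --series '[[[-0.005,-0.01,0,0,0,0,0.085],[-0.01,-0.02,0,0,0,0,0.085],[-0.01,-0.025,0,0,0,0,0.085],[-0.01,-0.025,0,0,0,0,0.085],[-0.01,-0.025,0,0,0,0,0.085],[-0.01,-0.025,0,0,0,0,0.085],[-0.01,-0.025,0,0,0,0,0.085],[-0.01,-0.025,0,0,0,0,0.085],[-0.01,-0.02,0,0,0,0,0.085],[-0.005,-0.01,0,0,0,0,0.085],[0,0,0,0,0,0,0.085],[0,0,0,0,0,0,0.085]]]'

```text
clock: 32.9
position: [0.3727, -0.3276, 0.2235]
ee_rot: [-0.001, 0.737, 0.676, 0.0]
contact_force: [-0.2, 0.3, 0.4]
width: 0.0849
```

Run:
```python
from h import *
from rig import manip
print(manip.get_state()['clock'])
a=manip.get_image('scene')['color'][90:330,80:400,::-1];t=manip.get_image('top')
pickle.dump(t,open('tf.pkl','wb'))
b=t['color'][130:310,160:400,::-1]
cv2.imwrite('pics/f1.png',cv2.resize(a,None,fx=2.4,fy=2.4,interpolation=cv2.INTER_CUBIC))
cv2.imwrite('pics/f2.png',cv2.resize(b,None,fx=3,fy=3,interpolation=cv2.INTER_CUBIC))
```

```text
32.9
```

View pics/f1.png

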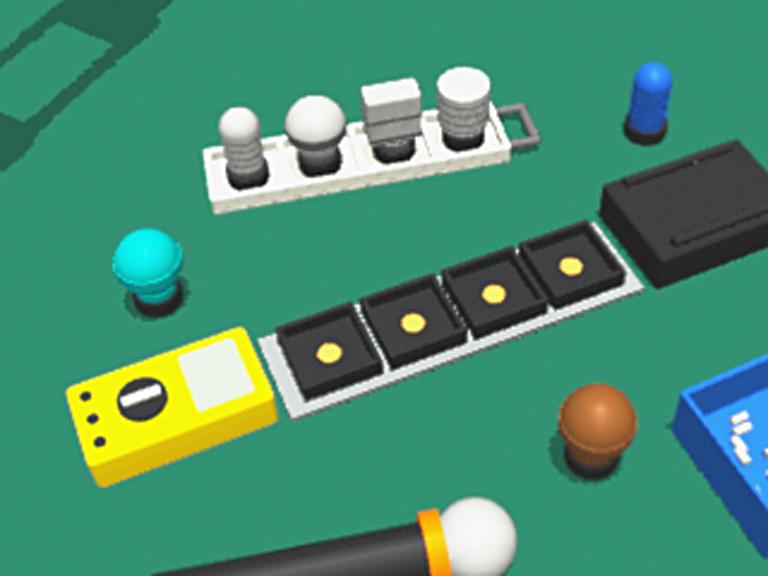

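View pics/f2.png

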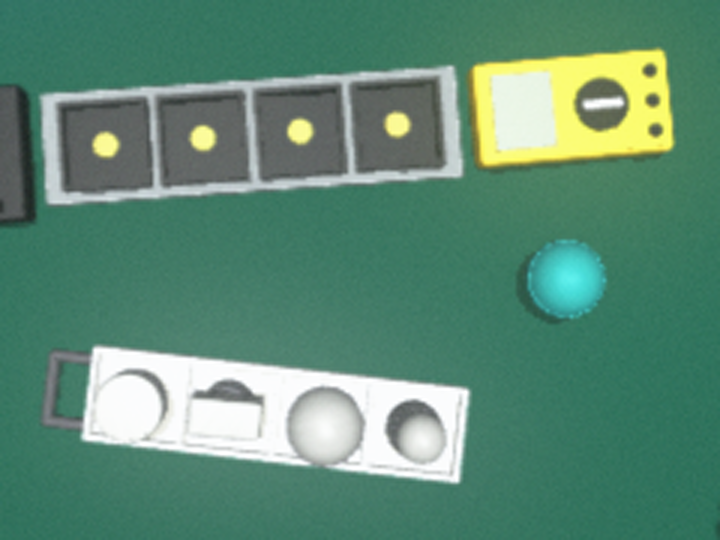

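Run:
```python
from h import *
from rig import manip
s,d=pickle.load(open('d0.pkl','rb'));t=pickle.load(open('tf.pkl','rb'))
for c in(d['top']['color'],t['color']):
    c=c.astype(int);m=(c[...,0]>150)&(c[...,1]>130)&(c[...,2]<90);m[:,:316]=0
    print(np.argwhere(m).mean(0),m.sum())
print(manip.sign_off())
```

```text
[170.52095808 352.        ] 167
[170.53672316 349.51977401] 177
the job is handed in; nothing more can be done
None
```

Run:
```python
from h import *
s,d=pickle.load(open('d0.pkl','rb'));t=pickle.load(open('tf.pkl','rb'))
for c in(d['top']['color'],t['color']):
    c=c.astype(int);m=(c[...,0]-c[...,2]>60)&(c[...,1]-c[...,2]>40);m[:130]=0;m[200:]=0;m[:,:310]=0;m[:,400:]=0
    p=np.argwhere(m);print(p.mean(0),p.min(0),p.max(0),len(p))
```

```text
[165.63636364 353.11764706] [146 317] [185 384] 1496
[165.65119363 352.88196286] [146 316] [185 384] 1508
```

All four heads are in the tray and the job is handed in. From the handle outward they are drum, slab, ball and bullet, which matches their order from the meter in the sockets.

- **Final pictures:** the scene and top views show each head upright in its own cell, the four sockets empty, and the look-alikes apparently untouched.
- **Setting down:** each head was lowered until the wrist felt light floor contact, at most about 9 N, and then released. The robot's clock read about 33 s at the end, against the 106 s limit.
- **Meter:** its outline in the top view is the same before and after, with the same bounding box to 1 pixel and the centre within 0.25 pixel.
- **A check that disagreed:** my first meter check used a narrow colour threshold that caught only about 170 pixels. It showed a 2.5-pixel shift in the centre, and I signed off in that same step. The check on the full outline, run afterwards, found no movement.

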